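# Index the hitch rig and hold its tongue off the ball

## Task

I want to grease the hitch ball: turn the hitch rig's round table by its black peg until it clicks into its detent with the two yellow lines meeting. Then pull the yellow latch handle sideways, away from the tongue, against its spring, and with it pulled lift the red tongue off the ball to about 25 degrees, keeping the table in its detent. Finish still holding the tongue raised with the gripper, and leave the other things on the bench where they are.

Things in the scene. Friction and masses are not known exactly. Their poses are not given: they have to be found in the camera images.
- stand: Fixed grey base of the hitch rig, 250 mm across, with a blue indexer housing (30x36x30 mm, top at z 42 mm) at its (0, -190) mm. Origin: centre of its underside on the bench, on the table's vertical turning axis; z up. Position and yaw vary. Rig positions below are in this frame with the table in its detent.
- turntable (a joint): Angle (rad) of the round steel table (280 mm across, top at z 34 mm), counter-clockwise positive from above, -0.35 to 1.2. 0 = detent: a sprung plunger sits between two rim lugs and the yellow lines on table and housing meet. Starts at 0.5 to 0.95: turn it clockwise. From 0.16 to 0.07 it rides over a lug (about 9 N at the peg), then snaps in; a like lug resists going past 0.
- peg_grip (a point): Grip point of the black turning peg: upright, round, 22 mm diameter, on the table 115 mm from its axis, top at z 94 mm, clear all round above z 40 mm. This point is on the peg's axis at z 80 mm and moves with the table; in the detent it is at (-115, 0, 80) mm of the stand.
- tongue (a joint): Angle (rad) the red tongue is raised: 0 = down on the ball, up to 0.9. It swings about a level pivot on the table, in the detent along the stand's y through (118, 0, 92) mm, and runs 118 mm from there towards the stand's -x to its cup over the ball; the cup end rises. 0.5 kg; falls back when let go. With the latch home a hook under a keeper stops it at about 0.03.
- latch (a joint): How far (m) the latch is pulled sideways out of the cup, along the tongue's own +y (in the detent the stand's +y), 0 to 0.020. A spring returns it: 3 N at 0, 9 N at 0.020. The hook is free of the keeper beyond about 0.010; pull it to about 0.015 and keep it there while lifting off.
- latch_grip (a point): Grip point of the yellow latch handle: upright, flat, 12 mm thick along y (the pull direction), 24 mm wide along x (towards the pivot), top 17 mm above this point, clear all round down to 25 mm below it. In the detent, tongue down and latch home, it is at (0, 59, 139) mm of the stand. It swings with the tongue about the pivot.
- ball_center (a point): Centre of the 40 mm steel hitch ball, on the table's turning axis, 82 mm above the bench.
- spanner: Combination spanner, 222 mm, lying on the bench in front of the rig. Bystander.
- bolt: M16 bolt, 90 mm, lying on the bench. Bystander.
- nut: M20 nut, 34 mm, on the bench. Bystander.
- tape: Blue roll of tape, 76 mm across, 24 mm high, on the bench. Bystander.
- carton: Blue-and-white striped carton, 49x95x40 mm, lying on the wooden offcut at the left. Bystander.

How it is judged (in metres and radians):
On the way, in this order (a step that is already met when the one before it is completed fails the run):
1. the table is clicked into its detent, the tongue still down on the ball (value of joint turntable between -0.05 and 0.05 rad and value of joint tongue below 0.06 rad and value of joint latch below 0.006 m), for 0.2 s.
2. the latch is pulled out sideways while the tongue is still down (value of joint latch above 0.009 m and value of joint tongue below 0.12 rad), for 0.05 s.
At the end, for the whole second after the job is handed in: The tongue is held still, raised by more than 0.33 rad (19 degrees), the gripper's fingers pressing on it or its latch handle with over 1 N, and the table is within 0.06 rad of its detent, all through the last second (value of joint tongue above 0.33 rad and value of joint turntable between -0.06 and 0.06 rad and contact force between the fingers and tongue above 1 N and velocity of joint tongue between -0.15 and 0.15 rad/s); the arm keeps its last pose, push and grip.
It fails at once if the tongue is lifted off the ball while the table is out of its detent (value of joint tongue above 0.08 rad and (value of joint turntable above 0.1 rad or value of joint turntable below -0.1 rad)).
It fails at once if a bystander is moved by more than 30 mm (distance of any of spanner, bolt, nut, tape, carton from where it was at the start of the episode above 0.03 m).
It also fails if it takes over 51 s, if anything falls off the work surface, if the arm or the gripper's body presses on something with over 40 N, if the wrist force passes 120 N, or if a joint passes its speed limit or range.

## Robot

A 6-joint arm with a two-finger parallel gripper is mounted at the origin on the work surface; the furniture and walls round the work are solid. World frame = base frame: x ahead of the robot, y to its left, z up, the work surface at z = 0. Lengths are in m, angles in degrees, forces in N, time in s.
With the tool pointing down it reaches from about 0.4 to 0.825 m from the base axis. Payload 7 kg.
Tool frame: the origin (TCP) lies on the centre line of the jaws, within the pads' length; the fingertips stand 22 mm ahead of it and the grasp point (between the pads) lies 3 mm ahead of it; z points along the fingers, y is the line along which they close (so a half turn about z gives the same grasp; the last joint's range is limited). The gripper opens to 88 mm and grips with 3 to 60 N. Pads are 19 mm wide; open, the fingers measure 130 mm over their backs; the gripper's body (78 mm by 193 mm) begins 47 mm behind the grasp point.
Start: joints at [-50.128, 20.546, 0.682, 0, -70.136, -16.507], TCP at [0.268, -0.62, 0.249] pointing down, gripper open.
Joint ranges: [-176.03, 176.03], [-82.01, 121.73], [-58.28, 71.71], [-173.87, 95.51], [-174.79, -0.11], [-173.66, 173.66]. Speed limits (degrees/s): [136.94, 136.94, 172.46, 180, 180, 180].

## Interface

Orientations are given as [roll, pitch, yaw] about the fixed x, y, z axes, in that order (R = Rz(yaw) Ry(pitch) Rx(roll)).
In Python, from plant import get_state, cams, r gives the robot as it stands.
- The arm moves only by the tool apply_moves, never from a script. Its argument "targets" is a list of rows, each an object with "dp": the shift along the world's x, y, z in m, a list of three; "yaw": the turn about the world's z in degrees. In form: [{"dp": [x, y, z], "yaw": yaw}, ...]. A call has 1 to 20 rows; each row is the pose to reach, as a shift and turn from the pose commanded when the call began; what a row does not reach only later rows make up. A row lasts 1/12 s, in which the tool goes at most 41.7 mm and 7.16 degrees, less where a joint would pass 70% of its speed; a pose out of reach is approached as far as the arm can. A call with a gripper value outside its range is refused whole. "grip" is the gripper command: -1 is fully open, 1 is shut, values between are in proportion, set as the call begins (left out, the last holds). The fingers move at their own pace and stop on an object; "squeeze" is the grip in N (left out, the last holds). Time passes only in rows, so rows that repeat a pose let the fingers close. It gives the time, the measured TCP pose, the force, the opening and the grip force at its end, in the units of the state.
- get_state(): the state, without advancing time (a new reading comes with each control period).
- cams.capture(name): name is "scene" or "top" or "wrist"; returns a dict with "image" (420x560x3 uint8, red, green, blue), "range_z" (420x560 float32, m along the optical axis (not along the pixel's ray), 0 where there is no reading), "fx", "fy", "cx", "cy" (pixels), "k1" (the pictures are not rectified: a ray, as slopes to the right and down, at radius r is drawn at 1 + k1 r^2 times it, then the intrinsics apply), "R" (3x3) and "t" (3): a world point X has camera coordinates R X + t; the wrist camera has in their place "T_tool_cam" (4x4, takes a point from camera to tool coordinates, whose origin is the TCP and whose axes are the flange's). Camera axes: x right, y down, z forward; pixel columns grow to the right and rows downward; lengths in m; the calibration is good to about 2 mm. A picture is of the moment at which its call begins: read the wrist's pose just before it.
- r.close_job(): hands the job in; it is judged then, once.
The state is a dict: "time_s": time; "joints": joint angles; "qd": joint speeds; "joint_torque": joint torques, N m; "tcp_pos": TCP position; "eef_rot": TCP orientation; "contact_force": force on the tool from outside, world axes, zero at the start; "moment": the same for the moment, N m; "gripper_width": finger opening in m; "gripper_force": force on a finger pad.
Only numpy, scipy, OpenCV 4.12 (cv2) and the standard library are available. Lean on these libraries where they do the work, as an engineer would, in place of code of your own. Each camera call takes 0.05 s, during which the arm holds its last target. There are 200 camera calls.

## Working session

There is one attempt and no reset: what is moved stays moved. The work goes in short steps, Python scripts to look and compute and a tool call to move; the robot and the scene stay as the last step left them, time stands still between calls to the robot, and variables do not carry over. Pictures are saved under pics/ and viewed, at most 10 in all, crops included, and the job is handed in when it is done.

Besides the shell and the picture viewer there is one more tool, called after "Emit:" as name([rows], argument=value, ...), one row to a line, values as JSON. apply_moves: Moves the arm, as the interface text tells. Its arguments: {"type":"object","properties":{"targets":{"type":"array","items":{"type":"object","properties":{"dp":{"type":"array","items":{"type":"number"}},"yaw":{"type":"number"}}}},"grip":{"type":"number"},"squeeze":{"type":"number"}},"required":["targets"]}

```bash
mkdir -p pics; ls; cat > h.py <<'E'
import numpy as np, cv2
from plant import get_state, cams, r
def pix2cam(c,u,v):
    K=np.array([[c['fx'],0,c['cx']],[0,c['fy'],c['cy']],[0,0,1.]])
    return cv2.undistortPoints(np.array([[[u,v]]],float),K,np.array([c['k1'],0,0,0.]))[0,0]
def RT(c):
    return np.array(c['R']),np.array(c['t']).ravel()
def onplane(c,u,v,z):
    R,t=RT(c); d=R.T@np.append(pix2cam(c,u,v),1); o=-R.T@t
    return o+d*(z-o[2])/d[2]
def cloud(c):
    R,t=RT(c); H,W=c['range_z'].shape
    K=np.array([[c['fx'],0,c['cx']],[0,c['fy'],c['cy']],[0,0,1.]])
    uv=np.stack(np.meshgrid(np.arange(W),np.arange(H)),-1).reshape(-1,1,2).astype(float)
    xy=cv2.undistortPoints(uv,K,np.array([c['k1'],0,0,0.]))[:,0]
    z=c['range_z'].reshape(-1,1); P=np.hstack([xy*z,z])
    return ((P-t)@R).reshape(H,W,3)
def wristRT(c,s):
    from scipy.spatial.transform import Rotation as Ro
    T=np.eye(4);T[:3,:3]=Ro.from_euler('xyz',s['eef_rot'],degrees=True).as_matrix();T[:3,3]=s['tcp_pos']
    M=np.linalg.inv(T@np.array(c['T_tool_cam'])); c['R']=M[:3,:3];c['t']=M[:3,3]; return c
E
python3 - <<'E'
from h import *
print(get_state())
a=cams.capture('scene');b=cams.capture('top')
for n,c in (('scene',a),('top',b)):
    cv2.imwrite(f'pics/{n}0.png',c['image'][...,::-1]); np.savez(f'{n}0.npz',**c)
    R,t=RT(c);print(n,-R.T@t,c['fx'],c['k1'])
E
```

```text
pics
{'time_s': 0.0, 'joints': array([-5.01282645e+01,  2.05896699e+01,  6.33538924e-01, -2.16185050e-02,
       -7.01366396e+01, -1.65043839e+01]), 'qd': array([ 0.00587687, -0.04290781, -0.0012996 , -0.10701218, -0.10423343,
       -0.00674777]), 'joint_torque': array([-1.67032135e-04, -5.82702613e+01,  2.93050861e+01,  6.99724317e+00,
        6.79077086e-03, -1.48189620e-04]), 'tcp_pos': array([ 0.26749266, -0.6192282 ,  0.2476361 ]), 'eef_rot': array([ 1.79905278e+02, -6.87226918e-03, -1.56640005e+02]), 'contact_force': array([0.21592653, 0.98503331, 0.484613  ]), 'moment': array([-0.04383614,  0.00897477,  0.01276611]), 'gripper_force': 0.0, 'gripper_width': 0.08764743788773004}
scene [-0.05549476 -0.82407901  0.677093  ] 447.4087119307359 -0.02904636415325124
top [ 0.45439069 -0.102665    1.20768966] 542.1538711873651 -0.1028938885699074
```

View pics/scene0.png

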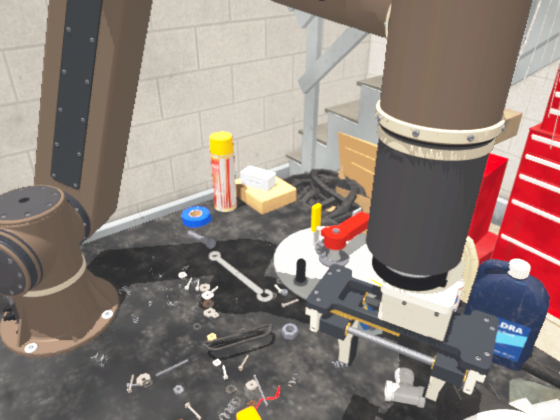

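View pics/top0.png

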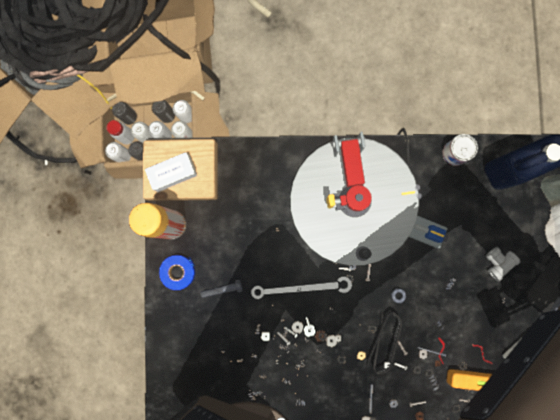

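The top view shows the table centred near (354,201), the peg at (363,253), the latch handle at (332,201), the blue housing at (430,232), and the spanner at (300,288). Next I convert these to world positions.

```bash
python3 - <<'E'
from h import *
c=dict(np.load('top0.npz'));im=c['image'];P=cloud(c)
hsv=cv2.cvtColor(im,cv2.COLOR_RGB2HSV)
# table disk by height
Z=P[...,2];m=((abs(Z-.034)<.006)).astype(np.uint8)
n,l,st,ce=cv2.connectedComponentsWithStats(m);i=1+np.argmax(st[1:,4]);print(st[i])
pts=P[l==i];cn=max(cv2.findContours((l==i).astype(np.uint8),0,2)[0],key=cv2.contourArea)
(u,v),rad=cv2.minEnclosingCircle(cn);cw=onplane(c,u,v,.034);print('table',u,v,rad,cw,'R',np.linalg.norm(onplane(c,u+rad,v,.034)-cw))
def show(name,mask,lo,hi):
    n,l,st,ce=cv2.connectedComponentsWithStats((mask&(Z>lo)&(Z<hi)).astype(np.uint8))
    for k in range(1,n):
        if st[k,4]>12:
            q=P[l==k];print(name,ce[k].round(1),st[k,4],np.median(q,0).round(4),q.min(0).round(3),q.max(0).round(3), (q[:,:2].mean(0)-cw[:2]).round(4))
H,S,V=hsv[...,0],hsv[...,1],hsv[...,2]
show('yel',(H>20)&(H<35)&(S>120)&(V>100),.02,.2)
show('blue',(H>95)&(H<125)&(S>100)&(V>40),.03,.055)
near=np.linalg.norm(P[...,:2]-cw[:2],axis=-1)<.14
show('peg',near&(V<70),.085,.1)
show('red',((H<8)|(H>172))&(S>150)&near,.05,.2)
show('spanner',(np.linalg.norm(P[...,:2]-cw[:2],axis=-1)<.35)&(S<60)&(V>80)&(P[...,0]<cw[0]-.16),.004,.02)
E
```

```text
[  290   140   145   126 10673]
table 365.1995849609375 206.43850708007812 76.54989624023438 [ 0.54422385 -0.25892753  0.034     ] R 0.16681808480538546
yel [330.7 200.6] 80 [ 0.548  -0.1765  0.1543] [ 0.537 -0.183  0.11 ] [ 0.56  -0.171  0.159] [0.0033 0.0827]
yel [436.9 233.3] 22 [ 0.4846 -0.4126  0.0438] [ 0.478 -0.423  0.038] [ 0.489 -0.397  0.049] [-0.0602 -0.1518]
yel [467.2 381.3] 320 [ 0.167  -0.4712  0.0412] [ 0.151 -0.513  0.03 ] [ 0.182 -0.441  0.05 ] [-0.3778 -0.2127]
blue [435.2 233.5] 169 [ 0.4828 -0.4072  0.0409] [ 0.467 -0.43   0.031] [ 0.502 -0.388  0.046] [-0.0606 -0.1491]
peg [365.5 253.2] 79 [ 0.4441 -0.25    0.0927] [ 0.434 -0.259  0.086] [ 0.454 -0.241  0.098] [-0.1005  0.0089]
red [353.8 176.1] 1247 [ 0.6    -0.2265  0.108 ] [ 0.532 -0.259  0.08 ] [ 0.677 -0.198  0.117] [0.0568 0.0318]
spanner [346.1 287.3] 71 [ 0.3668 -0.2194  0.0071] [ 0.358 -0.228  0.004] [ 0.382 -0.199  0.013] [-0.1757  0.0417]
spanner [291.4 288.8] 476 [ 0.3663 -0.0962  0.0071] [ 0.346 -0.2    0.004] [ 0.38  -0.008  0.015] [-0.1781  0.1618]
spanner [449.6 285.4] 25 [ 0.3708 -0.4449  0.0109] [ 0.364 -0.453  0.004] [ 0.375 -0.437  0.016] [-0.1742 -0.1863]
spanner [398.5 295.5] 116 [ 0.3489 -0.3311  0.0154] [ 0.335 -0.346  0.005] [ 0.364 -0.316  0.02 ] [-0.1943 -0.072 ]
spanner [303.1 328.3] 170 [ 0.2796 -0.1239  0.0063] [ 0.26  -0.148  0.004] [ 0.302 -0.098  0.017] [-0.2648  0.1369]
spanner [285.7 335.4] 74 [ 0.2656 -0.0842  0.0082] [ 0.241 -0.1    0.004] [ 0.283 -0.065  0.017] [-0.2798  0.1754]
spanner [332.4 340.1] 92 [ 0.2533 -0.1853  0.0061] [ 0.238 -0.203  0.004] [ 0.265 -0.172  0.012] [-0.2911  0.0728]
spanner [402.2 347.8] 28 [ 0.2355 -0.3392  0.0085] [ 0.22  -0.348  0.004] [ 0.249 -0.33   0.014] [-0.3094 -0.0798]
spanner [423.3 351.7] 46 [ 0.2264 -0.3847  0.007 ] [ 0.216 -0.402  0.004] [ 0.233 -0.376  0.011] [-0.3189 -0.1265]
```

Peg to handle measures 127 mm against 129 mm expected, and the housing is 189 mm out against 190 mm, so the points are consistent. They give a centre near (0.558, -0.234), stand yaw about -23.5° and table angle about 0.55 rad. I'm going above the peg with the closing line tangential.

Emit:
apply_moves([
  {"dp":[0.176,0.37,-0.03],"yaw":-15},
  {"dp":[0.176,0.37,-0.03],"yaw":-15},
  {"dp":[0.176,0.37,-0.03],"yaw":-15},
  {"dp":[0.176,0.37,-0.03],"yaw":-15},
  {"dp":[0.176,0.37,-0.03],"yaw":-15},
  {"dp":[0.176,0.37,-0.03],"yaw":-15},
  {"dp":[0.176,0.37,-0.03],"yaw":-15},
  {"dp":[0.176,0.37,-0.03],"yaw":-15},
  {"dp":[0.176,0.37,-0.03],"yaw":-15},
  {"dp":[0.176,0.37,-0.03],"yaw":-15},
  {"dp":[0.176,0.37,-0.03],"yaw":-15},
  {"dp":[0.176,0.37,-0.03],"yaw":-15},
  {"dp":[0.176,0.37,-0.03],"yaw":-15},
  {"dp":[0.176,0.37,-0.03],"yaw":-15},
  {"dp":[0.176,0.37,-0.03],"yaw":-15},
  {"dp":[0.176,0.37,-0.03],"yaw":-15},
], grip=-1, squeeze=40)

```text
time_s: 1.43
tcp_pos: [0.4432, -0.2506, 0.2185]
eef_rot: [180.0, -0.0, -171.7]
contact_force: [0.4, 0.4, -0.5]
gripper_width: 0.0877
gripper_force: 0.0
```

```bash
python3 - <<'E'
from h import *
s=get_state();c=wristRT(cams.capture('wrist'),s);print(s['tcp_pos'],s['eef_rot'])
cv2.imwrite('pics/w1.png',c['image'][...,::-1]);P=cloud(c);Z=P[...,2]
hsv=cv2.cvtColor(c['image'],cv2.COLOR_RGB2HSV);H,S,V=hsv[...,0],hsv[...,1],hsv[...,2]
def show(name,mask,lo,hi):
    n,l,st,ce=cv2.connectedComponentsWithStats((mask&(Z>lo)&(Z<hi)).astype(np.uint8))
    for k in range(1,n):
        if st[k,4]>40:
            q=P[l==k];print(name,ce[k].round(1),st[k,4],q.mean(0).round(4),q.min(0).round(3),q.max(0).round(3))
show('peg',V<90,.085,.103);show('yel',(H>20)&(H<35)&(S>120)&(V>100),.02,.2);show('blue',(H>95)&(H<125)&(S>100)&(V>40),.03,.055)
E
```

```text
[ 0.44317379 -0.25057122  0.21849071] [ 1.79997546e+02 -9.18885265e-03 -1.71740500e+02]
peg [282.  207.2] 420 [ 0.4404 -0.2539  0.0927] [ 0.432 -0.264  0.085] [ 0.451 -0.244  0.096]
yel [126.1 211.5] 74 [ 0.4827 -0.413   0.0437] [ 0.476 -0.426  0.041] [ 0.49  -0.399  0.046]
yel [345.6 336.1] 439 [ 0.5403 -0.1831  0.1243] [ 0.535 -0.187  0.033] [ 0.628 -0.132  0.145]
blue [130.3 208.5] 795 [ 0.48   -0.4102  0.0402] [ 0.464 -0.433  0.03 ] [ 0.502 -0.392  0.044]
```

View pics/w1.png

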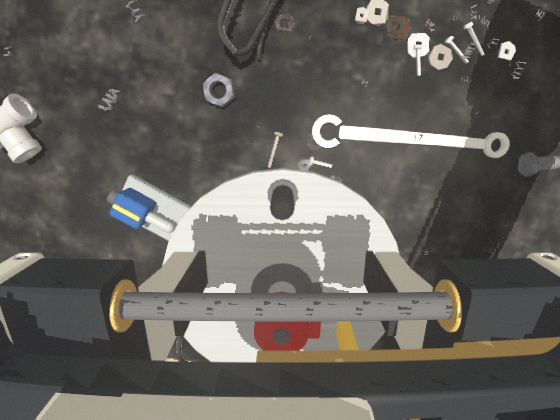

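The wrist view shows the peg at (282,200), between the open jaws and within 3 mm of the TCP, so it is clear to descend and grip.

Emit:
apply_moves([
  {"dp":[-0.002,-0.002,-0.03]},
  {"dp":[-0.002,-0.002,-0.06]},
  {"dp":[-0.002,-0.002,-0.09]},
  {"dp":[-0.002,-0.002,-0.115]},
  {"dp":[-0.002,-0.002,-0.13]},
  {"dp":[-0.002,-0.002,-0.136]},
  {"dp":[-0.002,-0.002,-0.136]},
])

```text
$.targets[0]: bad value
```

Emit:
apply_moves([
  {"dp":[0,0,0]},
  {"dp":[0,0,0]},
  {"dp":[0,0,0]},
  {"dp":[0,0,0]},
  {"dp":[0,0,0]},
  {"dp":[0,0,0]},
  {"dp":[0,0,0]},
  {"dp":[0,0,0]},
  {"dp":[0,0,0]},
  {"dp":[0,0,0]},
], grip=1, squeeze=30)

```text
$.targets[0]: bad value
```

Each row needs a yaw.

Emit:
apply_moves([
  {"dp":[-0.002,-0.002,-0.03],"yaw":0},
  {"dp":[-0.002,-0.002,-0.06],"yaw":0},
  {"dp":[-0.002,-0.002,-0.09],"yaw":0},
  {"dp":[-0.002,-0.002,-0.115],"yaw":0},
  {"dp":[-0.002,-0.002,-0.13],"yaw":0},
  {"dp":[-0.002,-0.002,-0.136],"yaw":0},
  {"dp":[-0.002,-0.002,-0.136],"yaw":0},
  {"dp":[-0.002,-0.002,-0.136],"yaw":0},
])

```text
time_s: 2.15
tcp_pos: [0.442, -0.2521, 0.0831]
eef_rot: [-180.0, 0.0, -171.7]
contact_force: [0.1, 0.4, -0.2]
gripper_width: 0.0873
gripper_force: 0.0
```

Emit:
apply_moves([
  {"dp":[0,0,0],"yaw":0},
  {"dp":[0,0,0],"yaw":0},
  {"dp":[0,0,0],"yaw":0},
  {"dp":[0,0,0],"yaw":0},
  {"dp":[0,0,0],"yaw":0},
  {"dp":[0,0,0],"yaw":0},
  {"dp":[0,0,0],"yaw":0},
  {"dp":[0,0,0],"yaw":0},
  {"dp":[0,0,0],"yaw":0},
  {"dp":[0,0,0],"yaw":0},
], grip=1, squeeze=30)

```text
time_s: 2.98
tcp_pos: [0.4416, -0.2516, 0.0825]
eef_rot: [180.0, -0.0, -171.6]
contact_force: [0.3, -0.3, 0.2]
gripper_width: 0.0263
gripper_force: 0.1
```

```bash
python3 - <<'E'
import numpy as np
C=np.array([.557,-.235])
# arc from current table yaw (8.1) by steps; commanded start = (.442,-.252)
p0=np.array([.442,-.252])
for C in ([.558,-.2338],[.556,-.236]):
  C=np.array(C);v=p0-C;print(np.hypot(*v),np.degrees(np.arctan2(*-v[::-1])))
  for d in (5,10,15,20,23,26,29,31.6,33):
    a=-np.radians(d);R=np.array([[np.cos(a),-np.sin(a)],[np.sin(a),np.cos(a)]]);print(d,(C+R@v-p0).round(4))
E
```

```text
0.11741907851793085 8.916817407837193
5 [-0.0011  0.0102]
10 [-0.0014  0.0204]
15 [-0.0008  0.0306]
20 [0.0008 0.0408]
23 [0.0021 0.0468]
26 [0.0038 0.0527]
29 [0.0057 0.0585]
31.6 [0.0077 0.0635]
33 [0.0088 0.0661]
0.11511733144926532 7.989326766396901
5 [-0.001  0.01 ]
10 [-0.001  0.02 ]
15 [-0.0003  0.0301]
20 [0.0014 0.04  ]
23 [0.0028 0.0458]
26 [0.0045 0.0516]
29 [0.0065 0.0573]
31.6 [0.0085 0.0621]
33 [0.0097 0.0647]
```

Emit:
apply_moves([
  {"dp":[0,0,0],"yaw":0},
  {"dp":[0,0,0],"yaw":0},
  {"dp":[0,0,0],"yaw":0},
  {"dp":[0,0,0],"yaw":0},
])

```text
time_s: 3.32
tcp_pos: [0.4416, -0.2517, 0.0825]
eef_rot: [180.0, -0.0, -171.6]
contact_force: [-0.2, -0.4, -0.0]
gripper_width: 0.0211
gripper_force: 30.0
```

Emit:
apply_moves([
  {"dp":[-0.0006,0.005,0],"yaw":-2.5},
  {"dp":[-0.001,0.01,0],"yaw":-5},
  {"dp":[-0.001,0.015,0],"yaw":-7.5},
  {"dp":[-0.001,0.02,0],"yaw":-10},
  {"dp":[-0.001,0.025,0],"yaw":-12.5},
  {"dp":[-0.0005,0.0303,0],"yaw":-15},
  {"dp":[0.0002,0.035,0],"yaw":-17.5},
  {"dp":[0.001,0.0403,0],"yaw":-20},
  {"dp":[0.001,0.0403,0],"yaw":-20},
  {"dp":[0.001,0.0403,0],"yaw":-20},
])

```text
time_s: 4.15
tcp_pos: [0.444, -0.2111, 0.0826]
eef_rot: [180.0, 0.1, 168.4]
contact_force: [5.0, -1.4, -6.3]
gripper_width: 0.0213
gripper_force: 30.0
```

```bash
cat > m.py <<'E'
from h import *
from scipy.optimize import least_squares
def top():
    c=cams.capture('top');P=cloud(c);Z=P[...,2];im=c['image']
    hsv=cv2.cvtColor(im,cv2.COLOR_RGB2HSV);H,S,V=hsv[...,0],hsv[...,1],hsv[...,2]
    near=np.hypot(P[...,0]-.557,P[...,1]+.235)<.155
    m=(near&(abs(Z-.034)<.006)&~((H>95)&(H<125)&(S>100))).astype(np.uint8)
    cn=np.vstack([k[:,0] for k in cv2.findContours(m,0,1)[0]])
    Q=np.array([onplane(c,u,v,.034)[:2] for u,v in cn])
    f=least_squares(lambda x:np.hypot(Q[:,0]-x[0],Q[:,1]-x[1])-.140,[.557,-.235],loss='cauchy',f_scale=.0015)
    C=f.x;print('centre',C.round(4),len(Q),(abs(f.fun)<.003).sum())
    def show(name,mask,lo,hi):
        n,l,st,ce=cv2.connectedComponentsWithStats((mask&(Z>lo)&(Z<hi)).astype(np.uint8))
        for k in range(1,n):
            if st[k,4]>10:
                q=P[l==k];mm=q.mean(0);print(name,ce[k].round(1),st[k,4],mm.round(4),'rel',np.hypot(*(mm[:2]-C)).round(4),np.degrees(np.arctan2(*(mm[:2]-C)[::-1])).round(2))
    ywl=(H>18)&(H<38)&(S>60)&(V>100)
    R=np.hypot(P[...,0]-.557,P[...,1]+.235)<.24
    show('yel hi',ywl&R,.12,.2);show('yel lo',ywl&R,.025,.055);show('blue',R&(H>95)&(H<125)&(S>100)&(V>40),.035,.055)
    show('peg',R&(V<70),.086,.1)
    return c,P
E
python3 - <<'E'
from m import *
c,P=top();cv2.imwrite('pics/t2.png',cv2.resize(c['image'][100:300,250:480,::-1],None,fx=3,fy=3))
E
```

```text
centre [ 0.5548 -0.2349] 621 204
yel hi [331.1 189.1] 86 [ 0.57   -0.1773  0.1512] rel 0.0595 75.22
yel lo [407.5 212.7] 41 [ 0.5297 -0.3505  0.034 ] rel 0.1184 -102.25
yel lo [436.6 233.2] 34 [ 0.4842 -0.4104  0.0431] rel 0.1892 -111.91
blue [451.5 159. ] 11 [ 0.6448 -0.4478  0.0437] rel 0.2312 -67.09
blue [437.3 229.1] 69 [ 0.4931 -0.4124  0.0418] rel 0.188 -109.16
blue [434.2 237. ] 85 [ 0.4762 -0.4056  0.0409] rel 0.188 -114.7
```

View pics/t2.png

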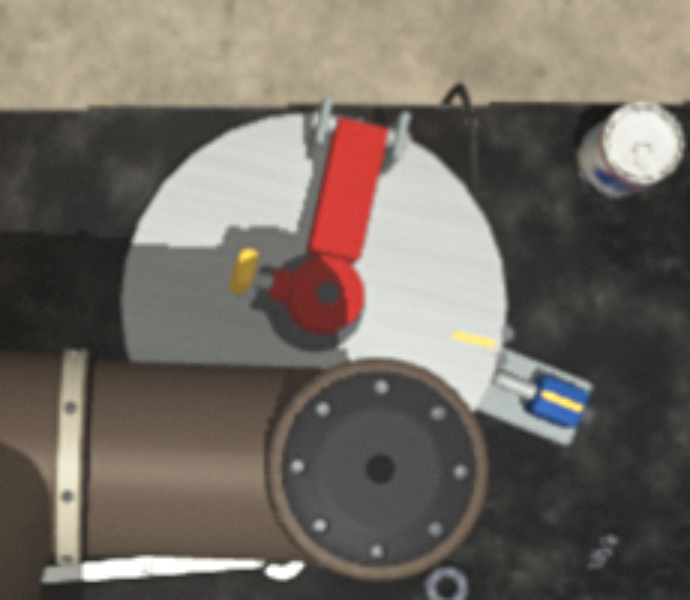

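The two yellow lines are at about (470,338) and (562,398) in the crop, roughly 10° apart. I turn through the last 10° slowly.

Emit:
apply_moves([
  {"dp":[0.001,0.002,0],"yaw":-1},
  {"dp":[0.0014,0.004,0],"yaw":-2},
  {"dp":[0.0018,0.006,0],"yaw":-3},
  {"dp":[0.0022,0.008,0],"yaw":-4},
  {"dp":[0.0026,0.01,0],"yaw":-5},
  {"dp":[0.003,0.012,0],"yaw":-6},
  {"dp":[0.0035,0.014,0],"yaw":-7},
  {"dp":[0.004,0.016,0],"yaw":-8},
  {"dp":[0.0046,0.018,0],"yaw":-9},
  {"dp":[0.0052,0.0198,0],"yaw":-10},
  {"dp":[0.0052,0.0198,0],"yaw":-10},
  {"dp":[0.0052,0.0198,0],"yaw":-10},
])

```text
time_s: 5.2
tcp_pos: [0.4498, -0.1931, 0.0826]
eef_rot: [-179.9, 0.2, 158.4]
contact_force: [9.6, -15.1, -14.7]
gripper_width: 0.0216
gripper_force: 30.0
```

```bash
python3 - <<'E'
from m import *
c,P=top();s=get_state();print(s['tcp_pos'],s['contact_force'])
E
```

```text
centre [ 0.5551 -0.2347] 594 190
yel hi [332.7 184.5] 86 [ 0.5789 -0.1805  0.1519] rel 0.0592 66.33
yel lo [405. 221.] 39 [ 0.5117 -0.3446  0.0339] rel 0.1182 -111.56
yel lo [436.6 233.2] 34 [ 0.4842 -0.4104  0.0429] rel 0.1895 -111.98
blue [437.2 229.1] 71 [ 0.4932 -0.4125  0.0413] rel 0.1883 -109.21
blue [434.1 237. ] 87 [ 0.4761 -0.4055  0.0408] rel 0.1882 -114.82
[ 0.44983278 -0.19304094  0.08262006] [  9.56642924 -15.65258355 -15.35985697]
```

The lines agree within 0.4°. Releasing so it settles, then rising.

Emit:
apply_moves([
  {"dp":[0.005,0.0195,0],"yaw":0},
], grip=5)

```text
out of range
```

Emit:
apply_moves([
  {"dp":[0,0,0],"yaw":0},
  {"dp":[0,0,0],"yaw":0},
  {"dp":[0,0,0],"yaw":0},
  {"dp":[0,0,0],"yaw":0},
  {"dp":[0,0,0],"yaw":0},
  {"dp":[0,0,0],"yaw":0},
], grip=-0.2)

```text
time_s: 5.75
tcp_pos: [0.4478, -0.1914, 0.0826]
eef_rot: [180.0, -0.0, 158.4]
contact_force: [-0.2, 0.2, -0.0]
gripper_width: 0.0511
gripper_force: 0.0
```

```bash
python3 - <<'E'
from m import *
c,P=top();s=get_state();print(s['tcp_pos'],s['contact_force'],s['gripper_width'])
E
```

```text
centre [ 0.5552 -0.2347] 620 196
yel hi [332.6 184.6] 84 [ 0.5786 -0.1803  0.1523] rel 0.0593 66.68
yel lo [405.3 220.9] 39 [ 0.5118 -0.3452  0.0341] rel 0.1186 -111.44
yel lo [436.6 233.2] 34 [ 0.4842 -0.4105  0.0427] rel 0.1895 -111.98
blue [451.9 159.2] 11 [ 0.6443 -0.4487  0.0439] rel 0.2318 -67.38
blue [437.2 229. ] 71 [ 0.4933 -0.4125  0.0408] rel 0.1883 -109.19
blue [434.3 237. ] 85 [ 0.4763 -0.4058  0.0409] rel 0.1884 -114.75
[ 0.44776285 -0.19141918  0.08261518] [-0.82465653 -0.04308858  0.69583713] 0.051845831743216685
```

The detent is confirmed: the lines are aligned after release and there is no load on the tool. The mistyped grip value was refused and nothing moved. Next I rise and go above the latch handle, which is at about (0.578, -0.180) by both measurement and prediction.

Emit:
apply_moves([
  {"dp":[0,0,0.03],"yaw":0},
  {"dp":[0,0,0.065],"yaw":0},
  {"dp":[0,0,0.1],"yaw":0},
  {"dp":[0,0,0.135],"yaw":0},
  {"dp":[0.03,0.003,0.135],"yaw":0},
  {"dp":[0.06,0.006,0.135],"yaw":0},
  {"dp":[0.09,0.009,0.135],"yaw":0},
  {"dp":[0.12,0.012,0.135],"yaw":0},
  {"dp":[0.13,0.012,0.135],"yaw":0},
  {"dp":[0.13,0.012,0.135],"yaw":0},
  {"dp":[0.13,0.012,0.135],"yaw":0},
])

```text
time_s: 6.72
tcp_pos: [0.5774, -0.1794, 0.2167]
eef_rot: [-180.0, -0.1, 158.4]
contact_force: [0.5, 0.3, 0.1]
gripper_width: 0.0526
gripper_force: 0.0
```

```bash
python3 - <<'E'
from h import *
s=get_state();c=wristRT(cams.capture('wrist'),s);print(s['tcp_pos'],s['eef_rot'])
a=cams.capture('scene')
cv2.imwrite('pics/w3.png',c['image'][...,::-1]);cv2.imwrite('pics/s3.png',cv2.resize(a['image'][120:320,220:480,::-1],None,fx=3,fy=3))
for n,c in(('w',c),('s',a)):
    P=cloud(c);Z=P[...,2]
    hsv=cv2.cvtColor(c['image'],cv2.COLOR_RGB2HSV);H,S,V=hsv[...,0],hsv[...,1],hsv[...,2]
    near=np.hypot(P[...,0]-.575,P[...,1]+.18)<.07
    k,l,st,ce=cv2.connectedComponentsWithStats((near&(H>20)&(H<35)&(S>120)&(V>80)&(Z>.115)&(Z<.165)).astype(np.uint8))
    for i in range(1,k):
        if st[i,4]>20: q=P[l==i];print(n,ce[i].round(0),st[i,4],q.mean(0).round(4),q.min(0).round(3),q.max(0).round(3))
E
```

```text
[ 0.57744823 -0.17937231  0.21671097] [-1.79974951e+02 -9.80379331e-02  1.58369743e+02]
w [280. 236.] 643 [ 0.5756 -0.1824  0.1503] [ 0.567 -0.192  0.115] [ 0.59  -0.175  0.158]
s [327. 210.] 165 [ 0.5754 -0.1892  0.1369] [ 0.566 -0.196  0.115] [ 0.587 -0.178  0.156]
```

View pics/s3.png

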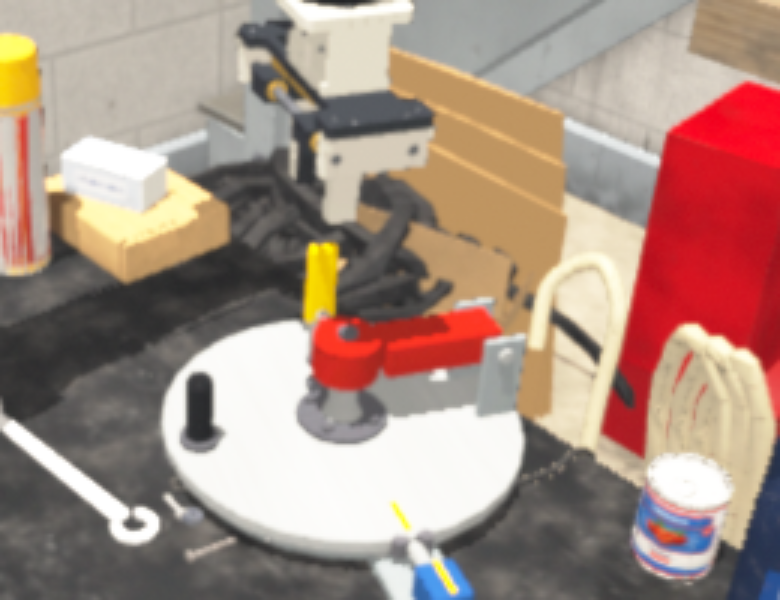

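View pics/w3.png

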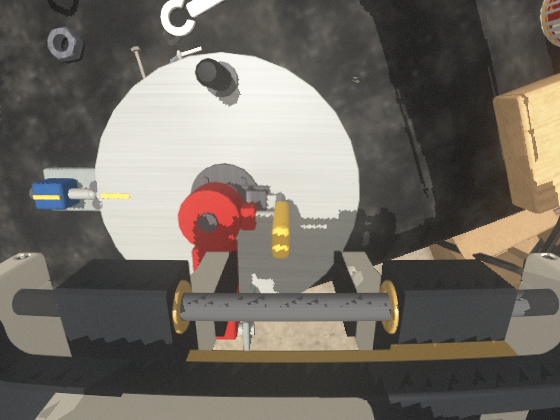

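The handle sits at column 280, midway between the jaws, and the lines meet at the housing. Descending and gripping the latch.

Emit:
apply_moves([
  {"dp":[-0.001,-0.001,-0.025],"yaw":0},
  {"dp":[-0.001,-0.001,-0.045],"yaw":0},
  {"dp":[-0.001,-0.001,-0.06],"yaw":0},
  {"dp":[-0.001,-0.001,-0.07],"yaw":0},
  {"dp":[-0.001,-0.001,-0.073],"yaw":0},
  {"dp":[-0.001,-0.001,-0.073],"yaw":0},
  {"dp":[-0.001,-0.001,-0.073],"yaw":0},
])

```text
time_s: 7.4
tcp_pos: [0.5772, -0.1807, 0.1456]
eef_rot: [180.0, 0.1, 158.4]
contact_force: [0.1, -0.8, 0.5]
gripper_width: 0.0527
gripper_force: 0.0
```

Emit:
apply_moves([
  {"dp":[0,0,0],"yaw":0},
  {"dp":[0,0,0],"yaw":0},
  {"dp":[0,0,0],"yaw":0},
  {"dp":[0,0,0],"yaw":0},
  {"dp":[0,0,0],"yaw":0},
  {"dp":[0,0,0],"yaw":0},
  {"dp":[0,0,0],"yaw":0},
  {"dp":[0,0,0],"yaw":0},
  {"dp":[0,0,0],"yaw":0},
], grip=1, squeeze=45)

```text
time_s: 8.15
tcp_pos: [0.5766, -0.181, 0.1446]
eef_rot: [-180.0, -0.0, 158.3]
contact_force: [-0.1, -2.9, 2.2]
gripper_width: 0.0119
gripper_force: 45.0
```

Emit:
apply_moves([
  {"dp":[0.0009,0.0023,0],"yaw":0},
  {"dp":[0.0019,0.0046,0],"yaw":0},
  {"dp":[0.0028,0.007,0],"yaw":0},
  {"dp":[0.0037,0.0093,0],"yaw":0},
  {"dp":[0.0047,0.0116,0],"yaw":0},
  {"dp":[0.0058,0.0144,0],"yaw":0},
  {"dp":[0.0058,0.0144,0],"yaw":0},
  {"dp":[0.0058,0.0144,0],"yaw":0},
  {"dp":[0.0058,0.0144,0],"yaw":0},
])

```text
time_s: 8.9
tcp_pos: [0.5825, -0.1668, 0.1446]
eef_rot: [-179.9, -0.0, 158.4]
contact_force: [-1.4, -7.3, 1.4]
gripper_width: 0.0116
gripper_force: 45.0
```

```bash
python3 - <<'E'
from m import *
c,P=top();s=get_state();print(s['tcp_pos'],s['contact_force'],s['gripper_width'],s['moment'])
import numpy as np
y=np.radians(-22);L=np.array([np.cos(y),np.sin(y)]);g=np.array([-118,51.])
for d in (2,4,6,8,10,13,16,19,22,25):
    t=np.radians(d);x=-118*np.cos(t)+51*np.sin(t)+118;z=118*np.sin(t)+51*np.cos(t)-51
    print(d,(L*x).round(1),z.round(1))
a=cams.capture('scene');cv2.imwrite('pics/s4.png',cv2.resize(a['image'][120:320,220:480,::-1],None,fx=3,fy=3))
E
```

```text
centre [ 0.5592 -0.235 ] 448 209
yel lo [405.2 220.9] 37 [ 0.5118 -0.3449  0.0347] rel 0.1196 -113.3
yel lo [436.6 233.2] 34 [ 0.4842 -0.4105  0.0428] rel 0.1908 -113.13
blue [451.7 159. ] 11 [ 0.6448 -0.4484  0.0438] rel 0.2299 -68.14
blue [437.2 229.1] 69 [ 0.4932 -0.4125  0.0409] rel 0.1894 -110.38
blue [434.3 237. ] 81 [ 0.4762 -0.4057  0.0407] rel 0.1898 -115.92
peg [335.  248.6] 32 [ 0.4538 -0.1877  0.0916] rel 0.1155 155.8
[ 0.58247146 -0.16685986  0.14464088] [-1.23729056 -8.17759489  0.71621801] 0.011988312358501804 [-3.10657248  0.39815127 -0.2860556 ]
2 [ 1.7 -0.7] 4.1
4 [ 3.6 -1.4] 8.1
6 [ 5.5 -2.2] 12.1
8 [ 7.6 -3.1] 15.9
10 [ 9.9 -4. ] 19.7
13 [13.4 -5.4] 25.2
16 [17.3 -7. ] 30.5
19 [21.4 -8.6] 35.6
22 [ 25.7 -10.4] 40.5
25 [ 30.2 -12.2] 45.1
```

View pics/s4.png

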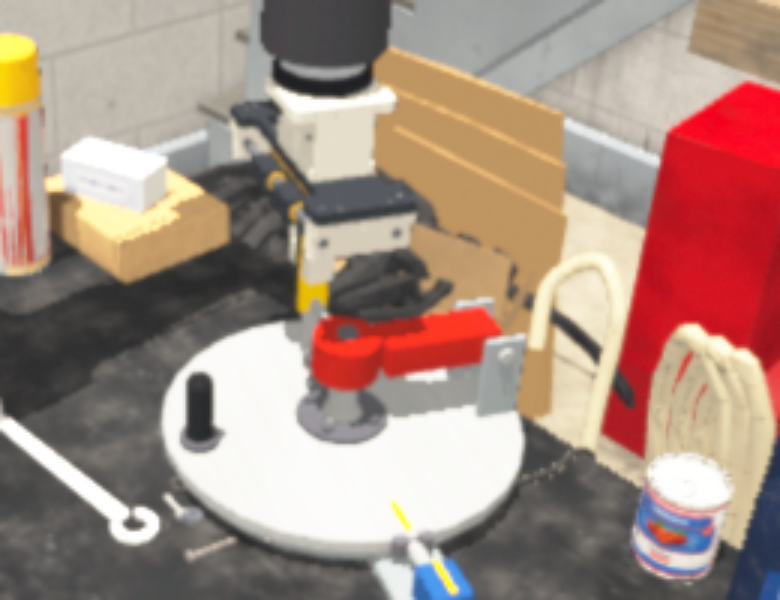

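The handle is pulled about 14–15 mm (about 8 N, matching the spring), with the lines still meeting and the tongue down. I lift along the arc, first to 10°.

Emit:
apply_moves([
  {"dp":[0.0008,-0.0003,0.002],"yaw":0},
  {"dp":[0.0017,-0.0007,0.0041],"yaw":0},
  {"dp":[0.0026,-0.001,0.0061],"yaw":0},
  {"dp":[0.0036,-0.0014,0.0081],"yaw":0},
  {"dp":[0.0045,-0.0018,0.0101],"yaw":0},
  {"dp":[0.0055,-0.0022,0.0121],"yaw":0},
  {"dp":[0.0076,-0.0031,0.0159],"yaw":0},
  {"dp":[0.0099,-0.004,0.0197],"yaw":0},
  {"dp":[0.0099,-0.004,0.0197],"yaw":0},
  {"dp":[0.0099,-0.004,0.0197],"yaw":0},
], squeeze=60)

```text
time_s: 9.83
tcp_pos: [0.5885, -0.1703, 0.1614]
eef_rot: [-179.8, -0.5, 158.3]
contact_force: [-5.7, -6.4, -7.0]
gripper_width: 0.0117
gripper_force: 60.0
```

Emit:
apply_moves([
  {"dp":[0.0017,-0.0007,0.0028],"yaw":0},
  {"dp":[0.0035,-0.0014,0.0055],"yaw":0},
  {"dp":[0.0055,-0.0022,0.0082],"yaw":0},
  {"dp":[0.0074,-0.003,0.0108],"yaw":0},
  {"dp":[0.0095,-0.0038,0.0134],"yaw":0},
  {"dp":[0.0115,-0.0046,0.0159],"yaw":0},
  {"dp":[0.0137,-0.0055,0.0184],"yaw":0},
  {"dp":[0.0158,-0.0064,0.0208],"yaw":0},
  {"dp":[0.018,-0.0073,0.0231],"yaw":0},
  {"dp":[0.0203,-0.0082,0.0254],"yaw":0},
  {"dp":[0.0203,-0.0082,0.0254],"yaw":0},
  {"dp":[0.0203,-0.0082,0.0254],"yaw":0},
  {"dp":[0.0203,-0.0082,0.0254],"yaw":0},
])

```text
time_s: 10.92
tcp_pos: [0.6074, -0.1782, 0.1869]
eef_rot: [-179.8, -0.7, 158.3]
contact_force: [-11.8, -4.0, -1.1]
gripper_width: 0.0113
gripper_force: 60.0
```

```bash
python3 - <<'E'
from m import *
c,P=top();s=get_state();print(s['tcp_pos'],s['eef_rot'],s['contact_force'],s['gripper_width'],s['gripper_force'])
a=cams.capture('scene');cv2.imwrite('pics/s5.png',cv2.resize(a['image'][100:320,220:480,::-1],None,fx=2.7,fy=2.7))
P=cloud(a);hsv=cv2.cvtColor(a['image'],cv2.COLOR_RGB2HSV);H,S=hsv[...,0],hsv[...,1]
y=np.radians(-22);d=P[...,:2]-[.5552,-.2347];X=d@[np.cos(y),np.sin(y)];Y=d@[-np.sin(y),np.cos(y)]
m=((H<8)|(H>172))&(S>150)&(abs(Y)<.03)&(X>-.03)&(X<.12)&(P[...,2]>.09)
q=np.c_[X[m],P[...,2][m]]
for lo in np.arange(-.03,.12,.02):
    k=(q[:,0]>=lo)&(q[:,0]<lo+.02)
    if k.sum()>8: print(lo.round(2),k.sum(),np.percentile(q[k,1],[5,95]).round(3))
E
```

```text
centre [ 0.5587 -0.2359] 530 220
yel hi [325.8 180.7] 37 [ 0.5873 -0.1675  0.1464] rel 0.0742 67.37
yel lo [405.  220.9] 34 [ 0.5119 -0.3446  0.0346] rel 0.1183 -113.33
yel lo [436.6 233.2] 34 [ 0.4842 -0.4103  0.0435] rel 0.1896 -113.15
blue [437.2 229.1] 71 [ 0.4932 -0.4124  0.0413] rel 0.1883 -110.36
blue [434.2 237. ] 85 [ 0.4761 -0.4056  0.0407] rel 0.1887 -115.96
peg [334.7 248. ] 27 [ 0.4549 -0.187   0.0914] rel 0.1147 154.79
[ 0.60737216 -0.17822326  0.18692429] [-179.79763424   -0.67777553  158.27599351] [-12.55701716  -2.41269943  -0.61265574] 0.011550948841828767 60.01363456249237
-0.03 53 [0.131 0.149]
-0.01 199 [0.131 0.16 ]
0.01 98 [0.126 0.155]
0.03 131 [0.113 0.146]
0.05 139 [0.106 0.134]
0.07 125 [0.097 0.126]
0.09 106 [0.092 0.118]
0.11 33 [0.103 0.11 ]
```

View pics/s5.png

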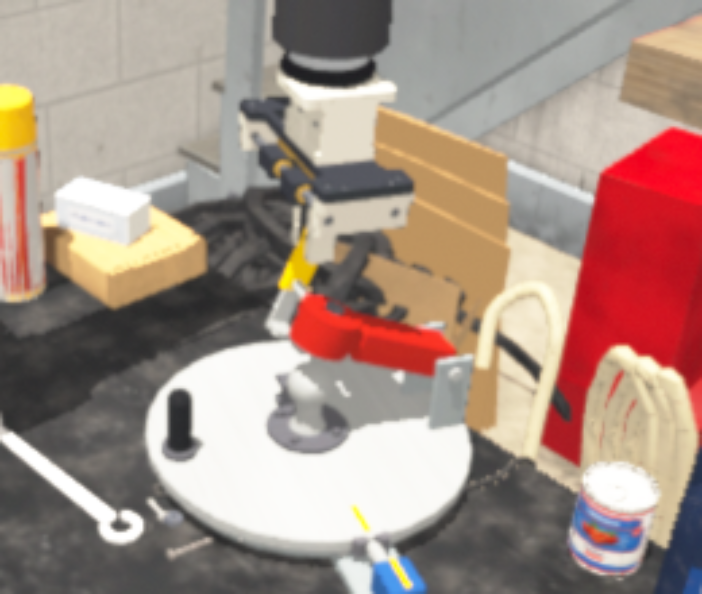

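The tongue is up at about 25° by its top-edge slope (0.155 to 0.118 over 80 mm), with the handle in the jaws and the lines meeting. I hold for a second to check for creep.

Emit:
apply_moves([
  {"dp":[0,0,0],"yaw":0},
  {"dp":[0,0,0],"yaw":0},
  {"dp":[0,0,0],"yaw":0},
  {"dp":[0,0,0],"yaw":0},
  {"dp":[0,0,0],"yaw":0},
  {"dp":[0,0,0],"yaw":0},
  {"dp":[0,0,0],"yaw":0},
  {"dp":[0,0,0],"yaw":0},
  {"dp":[0,0,0],"yaw":0},
  {"dp":[0,0,0],"yaw":0},
  {"dp":[0,0,0],"yaw":0},
  {"dp":[0,0,0],"yaw":0},
])

```text
time_s: 12.02
tcp_pos: [0.6073, -0.1782, 0.1869]
eef_rot: [-179.8, -0.7, 158.3]
contact_force: [-12.6, -2.4, -0.9]
gripper_width: 0.0118
gripper_force: 60.0
```

```bash
python3 - <<'E'
from h import *
a=cams.capture('scene')
P=cloud(a);hsv=cv2.cvtColor(a['image'],cv2.COLOR_RGB2HSV);H,S=hsv[...,0],hsv[...,1]
y=np.radians(-22);d=P[...,:2]-[.5552,-.2347];X=d@[np.cos(y),np.sin(y)];Y=d@[-np.sin(y),np.cos(y)]
m=((H<8)|(H>172))&(S>150)&(abs(Y)<.03)&(X>-.03)&(X<.12)&(P[...,2]>.09)
q=np.c_[X[m],P[...,2][m]]
e=[np.percentile(q[(q[:,0]>=lo)&(q[:,0]<lo+.02),1],95) for lo in (.01,.03,.05,.07,.09)]
sl=np.polyfit(np.arange(5)*.02,e,1)[0];ang=np.degrees(np.arctan(-sl));print(e,ang)
if ang>21: print(r.close_job())
E
```

```text
[np.float64(0.1551488581893369), np.float64(0.1466039017239804), np.float64(0.13429306329309645), np.float64(0.12580319086294664), np.float64(0.1183694112814295)] 25.25784577898361
the job is handed in; nothing more can be done
None
```

The job is handed in: the table is in its detent with the yellow lines meeting, and the gripper is still holding the pulled latch with the tongue up at about 25°; I didn't touch the bystanders, and the hand-in returned no verdict.

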